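Point out the red-capped sample, then close and start the block heater

ROBOT

A 6-joint arm with a two-finger parallel gripper is mounted at the origin on a cart in front of the work surface, level with it; the furniture and walls round the work are solid. World frame = base frame: x ahead of the robot, y to its left, z up, the work surface at z = 0. Lengths are in mm, angles in rad, forces in N, time in s.
With the tool pointing down it reaches from about 300 to 825 mm from the base axis. Payload 5.4 kg.
Tool frame: the origin (TCP) lies midway between the tips of the shut fingers; the grasp point (between the pads) lies 19 mm behind it; z points along the fingers, y is the line along which they close (so a half turn about z gives the same grasp; the last joint's range is limited). The gripper opens to 92 mm and grips with 3 to 60 N. Pads are 20 mm wide; open, the fingers measure 128 mm over their backs; the gripper's body (75 mm by 189 mm) begins 69 mm behind the grasp point.
Start: joints at [1.096, 0.158, 1.597, -0, 1.386, -0.21], TCP at [150.498, 554.938, 214.601] pointing down, gripper open.
Joint ranges: [-2.91, 2.91], [-0.94, 2.29], [0.18, 2.7], [-1.29, 4.43], [0.17, 2.64], [-3, 3]. Speed limits (rad/s): [2.57, 2.57, 3.14, 3.14, 3.14, 3.14].

INTERFACE

Orientations are given as [roll, pitch, yaw] about the fixed x, y, z axes, in that order (R = Rz(yaw) Ry(pitch) Rx(roll)).
In Python, from station import bot gives the robot as it stands. The module is installed in compiled form; this text tells all that it offers.
- The arm moves only by the shell command python3 -m pendant 'ROWS' [FORCE]. ROWS is JSON, a list that holds one entry, the list of rows, each a list of 7 numbers: the opening, from -1 (shut) to 1 (fully open), then the shift along the tool's x, y, z normalised to -1 to 1, where 1 is 0.05 m, then the turn, a rotation vector about the tool's x, y, z normalised to -1 to 1, where 1 is 0.12 rad. In form: [[[fingers, x, y, z, rx, ry, rz], ...]]. A call has 1 to 8 rows; each row shifts and turns the commanded pose from where the row before left it, along the tool's axes as they then stand; what a row does not reach is not made up. A row lasts 1/10 s, in which the tool goes at most 50 mm and 8.59 degrees, less where a joint would pass 70% of its speed; a pose out of reach is approached as far as the arm can. A call with a number of a shift or a turn outside -1 to 1 is refused whole. A call with a gripper value outside its range is refused whole. The fingers move at their own pace and stop on an object; FORCE is the grip in N (left out, the last holds). Time passes only in rows, so rows that do not move let the fingers close. It gives the time, the measured TCP pose, the force, the opening and the grip force at its end, in the units of the state.
- bot.observe(): the state, without advancing time (a new reading comes with each control period).
- bot.capture(name): name is "side" or "top"; returns a dict with "pixels" (420x560x3 uint8, red, green, blue), "camera_matrix" (3x3 intrinsics, pixels), "rvec" (rotation vector, rad) and "tvec" (3), from world to camera coordinates, as OpenCV has them. Camera axes: x right, y down, z forward; pixel columns grow to the right and rows downward; lengths in mm; the calibration is good to about 2 mm. A picture is of the moment at which its call begins. There is no depth.
- bot.finish_job(): hands the job in; it is judged then, once.
The state is a dict: "time": time; "qpos": joint angles; "joint_velocities": joint speeds; "tau": joint torques, N m; "tcp_pos": TCP position; "orientation": TCP orientation; "wrist_force": force on the tool from outside, world axes, zero at the start; "moment": the same for the moment, N m; "grip_width": finger opening in mm; "grasp_force": force on a finger pad.
Only numpy, scipy, OpenCV 4.12 (cv2) and the standard library are available. Lean on these libraries where they do the work, as an engineer would, in place of code of your own. Each camera call takes 0.05 s, during which the arm holds its last target. There are 200 camera calls.

TASK

A colleague has to confirm the sample before it is warmed: with the fingertips straight above the cap of the red-capped tube in the open dry-block heater, a finger's breadth or two away, point at it and hold still for two seconds, touching none of the tubes. Then push the heater's clear lid fully shut, and only with the lid shut press the green start key and let it go again; leave the grey stop key and the things standing around alone, and finish with the arm clear of everything.

Things in the scene. Friction and masses are not known exactly. Their poses are not given: they have to be found in the camera images.
- red_cap (a point): centre of the top of the red cap of the only red-capped tube among the six in the heater. The tube is 83 mm long, its cap 16 mm wide and 19 mm tall; it stands upright and loose in a well, wells 28 mm apart, cap top 97 mm above the worktop and 17 mm above the heater's housing. All cap tops are level
- red_tube: the red-capped tube itself, loose; origin at the centre of its round bottom, z up along the tube
- heater: dry-block heater, a light grey bench instrument fixed in place, 186 mm deep (x), 176 mm wide (y), housing top 80 mm high; origin at the centre under it on the worktop, x points from its front (with display and two round keys, towards the robot) to its back, y to its left, z up. The sunken aluminium block in the middle has two rows of four wells, the rows 28 mm apart and 50 and 78 mm in front of the lid's hinge
- lid (a joint): angle of the heater's clear domed lid, rad: 0 is shut, resting flat on the housing; it stands open at 1.6 to 1.85 at the start, leaning back from upright, and can go to 1.95. The hinge is stiff: the lid stays at any angle, and 1 to 3 N at its free edge move it
- lid_hinge (a point): middle of the lid's hinge line, along the back of the housing, 80 mm above the worktop; the axis is parallel to the heater's y and the lid shuts by swinging forward (heater's -x) and down. The lid is 110 mm from hinge to free edge, 164 mm wide and a 24 mm deep dome: shut, its outer top face is level, 24 mm above this point
- lid_top_front (a point): point on the outer top face of the lid, on its middle line, 95 mm from the hinge and 15 mm short of the free edge; it moves with the lid. While the lid stands open this face looks to the back, away from the robot, about 170 mm above the worktop; shut, it looks up, 104 mm above the worktop
- start_key_top (a point): centre of the top of the green start key, a round key 21 mm wide on the heater's front console, at the right-hand end seen from the robot, about 70 mm above the worktop; the console and the key slope 15 degrees down to the front. Straight down is a good way to press it
- start_key (a joint): travel of the green start key, m: 0 released, 0.005 fully pressed; sprung, 1.2 N starts it and 4 N press it fully
- stop_key (a joint): travel of the grey stop key, 21 mm wide, on the same console 48 mm to the left of the start key (heater's +y), m: 0 released, 0.005 pressed. Not to be pressed
- blue_tube1: tube with a light blue screw cap, else like the red-capped one (15 mm wide, 83 mm long); origin at the centre of its round bottom. Not to be touched
- blue_tube2: tube with a light blue screw cap, else like the red-capped one (15 mm wide, 83 mm long); origin at the centre of its round bottom. Not to be touched
- blue_tube3: tube with a light blue screw cap, else like the red-capped one (15 mm wide, 83 mm long); origin at the centre of its round bottom. Not to be touched
- blue_tube4: tube with a light blue screw cap, else like the red-capped one (15 mm wide, 83 mm long); origin at the centre of its round bottom. Not to be touched
- blue_tube5: tube with a light blue screw cap, else like the red-capped one (15 mm wide, 83 mm long); origin at the centre of its round bottom. Not to be touched
- tip_box: white pipette tip box, 90 x 125 x 60 mm, loose bystander to the left; origin under its centre
- micropipette: white micropipette lying flat, 253 mm long, loose bystander to the right
- note_pad: block of yellow notes, 76 x 76 x 12 mm, loose bystander to the left
- lab_timer: dark grey bench timer, 68 x 58 x 19 mm, loose bystander to the right

How it is judged (in metres and radians):
On the way, in this order (a step that is already met when the one before it is completed fails the run):
1. the fingers dwell straight above the red cap: grasp point within 14 mm of it sideways and within 75 mm of its top (fingertips within about 55 mm), for 1.5 s, the lid still open (horizontal distance between the grasp point and red_cap below 0.014 m and distance between the grasp point and red_cap below 0.075 m and value of joint lid above 1.3 rad), for 1.5 s.
2. the lid is fully shut (within 0.04 rad) (value of joint lid below 0.04 rad), for 0.2 s.
3. the green start key is pressed at least 3 mm with the lid shut (value of joint start_key above 0.003 m and value of joint lid below 0.04 rad), for 0.1 s.
At the end, for the whole second after the job is handed in: The lid is shut within 0.04 rad, both keys are released (under 1 mm), all six tubes stand upright and at rest in their wells within 8 mm of where they started, and the loose bystanders are within 20 mm of where they started (value of joint lid below 0.04 rad and value of joint each of start_key, stop_key below 0.001 m and distance of each of red_tube, blue_tube1, blue_tube2, blue_tube3, blue_tube4, blue_tube5 from where it was at the start of the episode below 0.008 m and angle between each of red_tube, blue_tube1, blue_tube2, blue_tube3, blue_tube4, blue_tube5's own z axis and vertical below 0.15 rad and linear speed of each of red_tube, blue_tube1, blue_tube2, blue_tube3, blue_tube4, blue_tube5 below 0.02 m/s and distance of each of tip_box, micropipette, note_pad, lab_timer from where it was at the start of the episode below 0.02 m); the robot touches nothing.
It fails at once if a tube is touched by the robot (over 0.3 N) (contact force between any of the fingers, the arm and red_tube above 0.3 N or contact force between any of the fingers, the arm and blue_tube1 above 0.3 N or contact force between any of the fingers, the arm and blue_tube2 above 0.3 N or contact force between any of the fingers, the arm and blue_tube3 above 0.3 N or contact force between any of the fingers, the arm and blue_tube4 above 0.3 N or contact force between any of the fingers, the arm and blue_tube5 above 0.3 N).
It fails at once if a tube is lifted or knocked (moved over 10 mm) (distance of any of red_tube, blue_tube1, blue_tube2, blue_tube3, blue_tube4, blue_tube5 from where it was at the start of the episode above 0.01 m).
It fails at once if the start key is pressed (over 2 mm) while the lid is not shut (over 0.08 rad) (value of joint start_key above 0.002 m and value of joint lid above 0.08 rad).
It fails at once if the grey stop key is pressed (over 2 mm) (value of joint stop_key above 0.002 m).
It fails at once if a loose bystander is moved over 20 mm (distance of any of tip_box, micropipette, note_pad, lab_timer from where it was at the start of the episode above 0.02 m).
It also fails if it takes over 54 s, if anything falls off the work surface, if the arm or the gripper's body presses on something with over 40 N, if the wrist force passes 120 N, or if a joint passes its speed limit or range.

## Working session

There is one attempt and no reset: what is moved stays moved. The work goes in short steps, Python scripts to look and compute and a shell command to move; the robot and the scene stay as the last step left them, time stands still between calls to the robot, and variables do not carry over. Pictures are saved under pics/ and viewed, at most 10 in all, crops included, and the job is handed in when it is done.

```bash
mkdir -p pics; python3 - <<'E'
from station import bot
import cv2,pickle
s=bot.observe();print(s)
for n in("side","top"):
    c=bot.capture(n);pickle.dump(c,open(n+".pkl","wb"));cv2.imwrite(f"pics/{n}0.png",c["pixels"][:,:,::-1]);print(n,c["camera_matrix"],c["rvec"],c["tvec"])
E
```

```text
{'time': 0.0, 'qpos': array([ 1.09589304e+00,  1.59047102e-01,  1.59820904e+00, -2.16452596e-05,
        1.38620383e+00, -2.10054474e-01]), 'joint_velocities': array([-5.48098892e-04, -3.00458214e-05, -5.35549014e-04,  1.20809132e-03,
        4.60471589e-04, -2.16597767e-03]), 'tau': array([-9.74652830e-04, -3.85595942e+01, -3.22097290e+01,  7.00563518e-02,
        3.82806512e-02, -1.35504133e-04]), 'tcp_pos': array([150.22506421, 554.38490165, 213.63163694]), 'orientation': array([-3.13976194e+00, -3.68558521e-04,  2.87674750e+00]), 'wrist_force': array([-0.18778272, -0.92564908, -0.54956357]), 'moment': array([-0.01773518, -0.01013911, -0.0241987 ]), 'grasp_force': 0.0, 'grip_width': 91.73722415947204}
side [[454.02835063   0.         289.07544221]
 [  0.         454.02835063 212.78930038]
 [  0.           0.           1.        ]] [ 2.53468757 -0.29535757  0.08029722] [-486.88201189  119.62993871 1347.3316261 ]
top [[505.36389336   0.         275.59627576]
 [  0.         505.36389336 210.72184499]
 [  0.           0.           1.        ]] [ 2.11124566 -2.1552285   0.18687428] [ -18.97984752  510.84328501 1761.18046282]
```

View pics/side0.png

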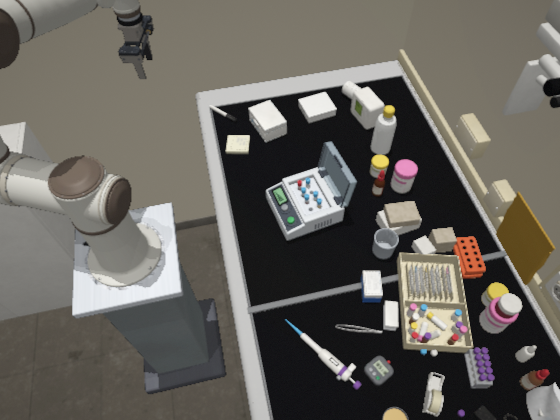

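View pics/top0.png

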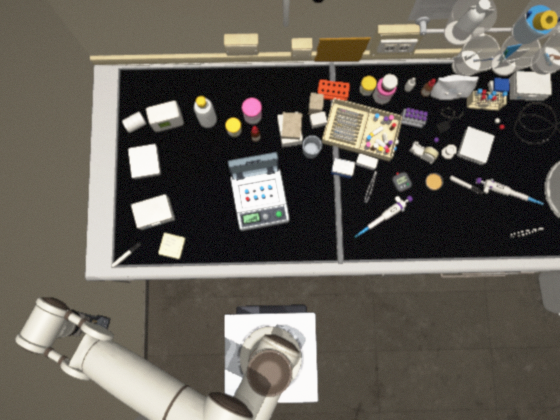

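The side view shows the heater near (310,205), with the lid open at (338,175) and the green key near (291,219). In the top view the heater is near (260,190) and the green key near (279,213). I'll measure with masks next and use an enlarged crop.

```bash
cat > h.py <<'E'
import cv2,numpy as np,pickle
def ray(c,u,v):
    R=cv2.Rodrigues(c["rvec"])[0];d=R.T@np.linalg.inv(c["camera_matrix"])@[u,v,1.];return -R.T@c["tvec"].ravel(),d
def onz(c,u,v,z):
    o,d=ray(c,u,v);return o+d*(z-o[2])/d[2]
def proj(c,p):
    return cv2.projectPoints(np.float64([p]),c["rvec"],c["tvec"],c["camera_matrix"],None)[0].ravel()
def blobs(c,lo,hi,box,amin=4):
    h=cv2.cvtColor(c["pixels"],cv2.COLOR_RGB2HSV);m=cv2.inRange(h,np.array(lo),np.array(hi))
    k=np.zeros_like(m);x0,y0,x1,y1=box;k[y0:y1,x0:x1]=m[y0:y1,x0:x1]
    n,_,st,ce=cv2.connectedComponentsWithStats(k);return [(st[i,4],ce[i].round(1)) for i in range(1,n) if st[i,4]>=amin]
E
python3 - <<'E'
from h import *
S,T=[pickle.load(open(n+".pkl","rb")) for n in("side","top")]
B={"side":(262,140,360,242),"top":(222,145,296,235)}
for n,c in(("side",S),("top",T)):
    for nm,lo,hi,z in(("red",(0,110,90),(8,255,255),97),("red2",(172,110,90),(180,255,255),97),("green",(50,90,60),(85,255,255),70),("blue",(95,70,90),(112,255,255),92)):
        for a,ce in blobs(c,lo,hi,B[n]):print(n,nm,a,ce,onz(c,*ce,z).round(1))
a=S["pixels"][140:242,262:360,::-1];b=T["pixels"][145:235,222:296,::-1]
a=cv2.resize(a,(392,408),interpolation=2);b=cv2.resize(b,(370,450),interpolation=2)
o=np.zeros((450,770,3),np.uint8);o[:408,:392]=a;o[:,400:]=b;cv2.imwrite("pics/crop.png",o)
E
```

```text
side red2 17 [299.1 182.6] [546.5  63.2  97. ]
side green 44 [290.5 219.7] [494.7 -43.4  70. ]
side blue 25 [307.4 180. ] [574.4  70.7  92. ]
side blue 25 [303.  189.5] [552.6  38.9  92. ]
side blue 23 [315.1 193.3] [584.2  16.9  92. ]
side blue 25 [306.1 196.4] [555.3  12.1  92. ]
side blue 25 [318.8 200.8] [587.7 -12.1  92. ]
top red2 7 [247.  198.3] [547.1  69.3  97. ]
top green 32 [278.5 213.5] [495.7 -39.4  70. ]
top blue 13 [269.6 186.6] [588.2 -10.   92. ]
top blue 10 [261.3 187.7] [584.9  19.1  92. ]
top blue 11 [246.2 190.8] [574.9  72.1  92. ]
top blue 11 [255.2 196.8] [552.8  40.9  92. ]
top blue 11 [262.9 195.6] [556.5  14.   92. ]
```

View pics/crop.png

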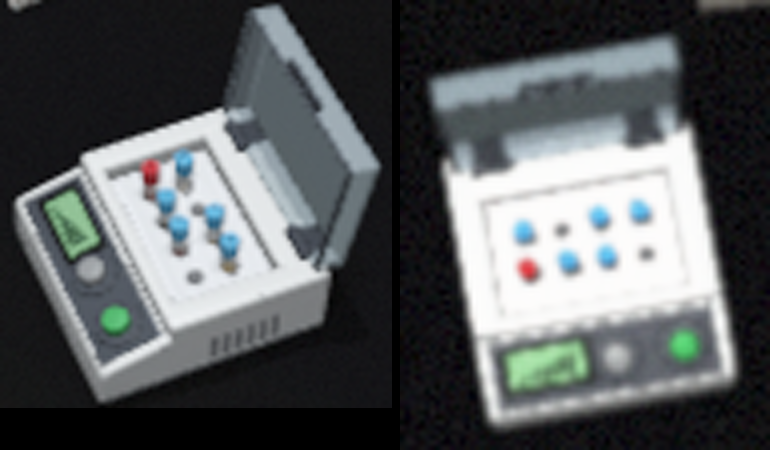

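The crop shows the red cap at the front-left well (side 299,183; top 247,198), with three blue caps in the back row and two in the front. The lid leans back, and the grey stop key sits to the left of the green key. Next I fit the 28 mm grid, and meanwhile raise and turn the tool to the heater's yaw of about 0.155.

```bash
cat > fit.py <<'E'
from h import *
from scipy.optimize import least_squares
S,T=[pickle.load(open(n+".pkl","rb")) for n in("side","top")]
# (row along heater x, col along y) of each cap, relative to red, units of 28mm
D={"side":[((0,0),(299.1,182.6)),((1,0),(307.4,180)),((0,-1),(303,189.5)),((1,-2),(315.1,193.3)),((0,-2),(306.1,196.4)),((1,-3),(318.8,200.8))],
   "top":[((0,0),(247,198.3)),((1,-3),(269.6,186.6)),((1,-2),(261.3,187.7)),((1,0),(246.2,190.8)),((0,-1),(255.2,196.8)),((0,-2),(262.9,195.6))]}
def W(p,i,j):
    a=p[2];return np.array([p[0]+28*(i*np.cos(a)-j*np.sin(a)),p[1]+28*(i*np.sin(a)+j*np.cos(a))])
Z={"side":90,"top":94}
def f(p):
    r=[]
    for n,c in(("side",S),("top",T)):
        for (i,j),uv in D[n]: r+=list(proj(c,[*W(p,i,j),Z[n]])-uv)
    return np.array(r)
s=least_squares(f,[548,66,.155]);p=s.x
R=np.array([[np.cos(p[2]),-np.sin(p[2])],[np.sin(p[2]),np.cos(p[2])]])
if __name__=="__main__":
    print(p,np.abs(s.fun).max(),s.fun.round(1))
    hinge=p[:2]+R@[78,-42];print("hinge",hinge)
    g=[(a+b)/2 for a,b in zip(onz(S,290.5,219.7,70),onz(T,278.5,213.5,70))];print("green",g,"in red frame",R.T@(np.array(g[:2])-p[:2]))
    # lid free edge corners in side view by (x,z) with heater-plane: outer corners
    for th in(1.6,1.7,1.8,1.85):
        for side in(82,-82):
            for h in(0,24):
                r=110;x=-r*np.cos(th)+h*np.sin(th);z=80+r*np.sin(th)+h*np.cos(th)
                P=[*(hinge+R@[x,side]),z];print(th,side,h,proj(S,P).round(1),proj(T,P).round(1))
E
python3 fit.py; python3 -m pendant '[[[-1,0,0,-0.6,0,0,-0.875],[-1,0,0,-0.4,0,0,-0.875],[-1,0,0,0,0,0,-0.875],[-1,0,0,0,0,0,-0.875],[-1,0,0,0,0,0,0]]]' 10
```

```text
[5.47713274e+02 6.86769962e+01 1.54760932e-01] 0.4021787985672063 [-0.1 -0.   0.1 -0.2 -0.4 -0.1 -0.2  0.2  0.2 -0.  -0.  -0.2  0.2 -0.
 -0.  -0.2  0.4  0.1 -0.3 -0.3 -0.   0.1  0.2 -0.1]
hinge [631.25509324  39.20218663]
green [np.float64(495.1892807072894), np.float64(-41.38157863305665), np.float64(70.0)] in red frame [ -68.861105   -100.64694706]
1.6 82 0 [319.7 143.3] [229.8 171.1]
1.6 82 24 [327.1 141.1] [228.6 164.3]
1.6 -82 0 [344.2 184.4] [278.4 162.8]
1.6 -82 24 [352. 182.] [277.1 156. ]
1.7 82 0 [323.1 142.4] [229.3 168. ]
1.7 82 24 [330.4 140.9] [228.2 161.4]
1.7 -82 0 [347.8 183.4] [277.8 159.7]
1.7 -82 24 [355.4 181.5] [276.5 153.2]
1.8 82 0 [326.4 141.8] [228.8 165.1]
1.8 82 24 [333.4 140.9] [227.8 158.8]
1.8 -82 0 [351.2 182.7] [277.2 156.8]
1.8 -82 24 [358.6 181.3] [276.  150.6]
1.85 82 0 [328.  141.7] [228.6 163.6]
1.85 82 24 [334.9 141. ] [227.7 157.6]
1.85 -82 0 [352.9 182.4] [276.9 155.4]
1.85 -82 24 [360.1 181.4] [275.7 149.4]
time: 0.6
tcp_pos: [150.4, 554.7, 264.2]
orientation: [-3.141, -0.0, -2.986]
wrist_force: [-0.2, 0.0, 0.1]
grip_width: 54.2
grasp_force: 0.0
```

```bash
python3 -m pendant '[[[-1,-0.454,-0.773,0,0,0,0],[-1,-0.454,-0.773,0,0,0,0],[-1,-0.454,-0.773,0,0,0,0],[-1,-0.454,-0.773,0,0,0,0],[-1,-0.454,-0.773,0,0,0,0],[-1,-0.454,-0.773,0,0,0,0],[-1,-0.454,-0.773,0,0,0,0]]]' >/dev/null; python3 -m pendant '[[[-1,-0.454,-0.773,0,0,0,0],[-1,-0.454,-0.773,0,0,0,0],[-1,-0.454,-0.773,0,0,0,0],[-1,-0.454,-0.773,0,0,0,0],[-1,-0.454,-0.773,0,0,0,0],[-1,-0.454,-0.773,0,0,0,0],[-1,-0.454,-0.773,0,0,0,0],[-1,0,0,0,0,0,0]]]'
```

```text
time: 2.1
tcp_pos: [550.0, 65.4, 263.5]
orientation: [-3.14, -0.001, -2.994]
wrist_force: [-0.5, 0.9, 0.9]
grip_width: 0.5
grasp_force: 0.0
```

```bash
cat > go.py <<'E'
import sys
from fit import *
from station import bot
s=bot.observe();t=s["tcp_pos"]
q=R.T@(t[:2]-p[:2])  # tcp in heater axes about red cap
x,y,z=map(float,sys.argv[1:4])
print("t",s["time"],"tcp rel red",q.round(1),"z",t[2].round(1),"ori",s["orientation"].round(3),"F",s["wrist_force"].round(1))
print("tool units needed",((np.array([-(x-q[0]),y-q[1],t[2]-z]))/50).round(3))
E
python3 go.py 0 0 132
```

```text
t 2.1 tcp rel red [ 1.7 -3.6] z 263.5 ori [-3.140e+00 -1.000e-03 -2.994e+00] F [-0.5  0.9  0.9]
tool units needed [0.035 0.072 2.63 ]
```

```bash
python3 -m pendant '[[[-1,0,0,0.6,0,0,0],[-1,0,0,0.6,0,0,0],[-1,0,0,0.6,0,0,0],[-1,0,0,0.5,0,0,0],[-1,0,0,0,0,0,0],[-1,0,0,0,0,0,0]]]'>/dev/null; python3 go.py 0 0 132
python3 - <<'E'
from h import *
from station import bot
o=[]
for n,b in(("side",(262,110,392,240)),("top",(205,130,315,240))):
    c=bot.capture(n);x0,y0,x1,y1=b;o.append(cv2.resize(c["pixels"][y0:y1,x0:x1,::-1],(390,390),interpolation=2))
cv2.imwrite("pics/point.png",np.hstack(o))
E
```

```text
t 2.7 tcp rel red [0.2 1.4] z 149.9 ori [ 3.141e+00 -1.000e-03 -2.987e+00] F [0.4 0.5 0.5]
tool units needed [ 0.004 -0.027  0.357]
```

View pics/point.png

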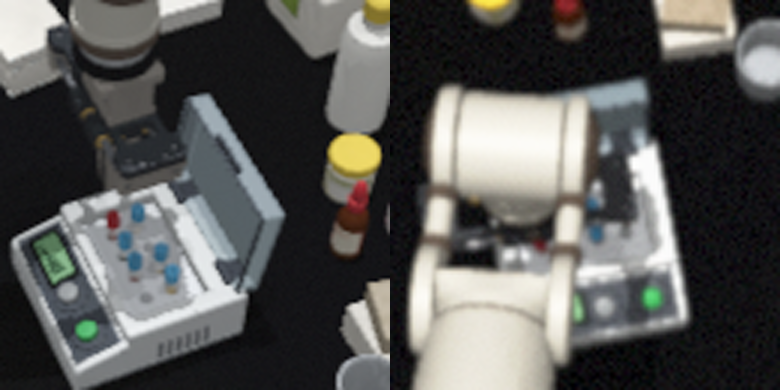

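The red cap is at crop (112,220), i.e. side px (299,183). The gripper hangs just above and beyond it, and the lid is untouched. I'll check the projected tip position against the image.

```bash
python3 - <<'E'
from fit import *
from station import bot
c=bot.capture("side");t=bot.observe()["tcp_pos"]
for z in(0,88):
    print(z,(proj(c,t+[0,0,z])-[262,110])*3,proj(c,t+[0,0,z]))
cr=c["pixels"][135:195,275:335,::-1];cv2.imwrite("pics/tip.png",cv2.resize(cr,(600,600),interpolation=2))
E
```

```text
0 [113.11297249 177.76511738] [299.70432416 169.25503913]
88 [114.29984862 116.79603916] [300.09994954 148.93201305]
```

View pics/tip.png

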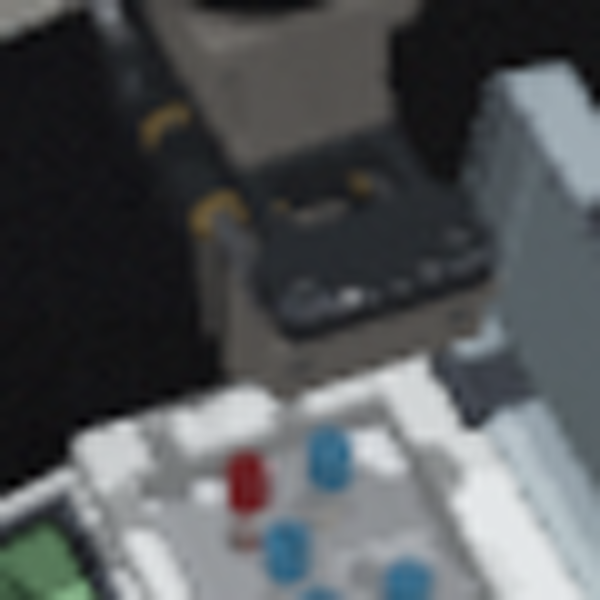

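The grey block hiding the fingers is the near end of the gripper body, and it lies where the kinematics predict. I'll go down to 35 mm above the cap and hold for more than 2 s.

```bash
python3 -m pendant '[[[-1,0,-0.02,0.18,0,0,0],[-1,0,0,0.18,0,0,0],[-1,0,0,0,0,0,0],[-1,0,0,0,0,0,0],[-1,0,0,0,0,0,0],[-1,0,0,0,0,0,0],[-1,0,0,0,0,0,0],[-1,0,0,0,0,0,0]]]'>/dev/null; python3 go.py 0 0 132; python3 -m pendant '[[[-1,0,0,0,0,0,0],[-1,0,0,0,0,0,0],[-1,0,0,0,0,0,0],[-1,0,0,0,0,0,0],[-1,0,0,0,0,0,0],[-1,0,0,0,0,0,0],[-1,0,0,0,0,0,0],[-1,0,0,0,0,0,0]]]'>/dev/null;  python3 -m pendant '[[[-1,0,0,0,0,0,0],[-1,0,0,0,0,0,0],[-1,0,0,0,0,0,0],[-1,0,0,0,0,0,0],[-1,0,0,0,0,0,0],[-1,0,0,0,0,0,0],[-1,0,0,0,0,0,0],[-1,0,0,0,0,0,0]]]'>/dev/null; python3 go.py 165 -42 230
```

```text
t 3.65 tcp rel red [ 0.6 -0.3] z 131.8 ori [-3.141  0.    -2.986] F [0.1 0.2 0.9]
tool units needed [ 0.012  0.006 -0.005]
t 5.25 tcp rel red [ 0.5 -0.3] z 131.6 ori [ 3.142  0.    -2.986] F [ 0.3  0.2 -0.2]
tool units needed [-3.289 -0.834 -1.968]
```

```bash
python3 -m pendant '[[[-1,0,0,-0.5,0,0,0],[-1,0,0,-0.5,0,0,0],[-1,0,0,-0.5,0,0,0],[-1,0,0,-0.5,0,0,0],[-1,0,0,0,0,0,0],[-1,0,0,0,0,0,0]]]'>/dev/null; python3 -m pendant '[[[-1,-0.41,-0.104,0,0,0,0],[-1,-0.41,-0.104,0,0,0,0],[-1,-0.41,-0.104,0,0,0,0],[-1,-0.41,-0.104,0,0,0,0],[-1,-0.41,-0.104,0,0,0,0],[-1,-0.41,-0.104,0,0,0,0],[-1,-0.41,-0.104,0,0,0,0],[-1,-0.41,-0.104,0,0,0,0]]]'>/dev/null; python3 -m pendant '[[[-1,0,0,0,0,0,0],[-1,0,0,0,0,0,0],[-1,0,0,0,0,0,0]]]'>/dev/null; python3 go.py 165 -42 158
python3 - <<'E'
from h import *
from station import bot
o=[]
for n,b in(("side",(262,110,392,240)),("top",(205,100,315,210))):
    c=bot.capture(n);x0,y0,x1,y1=b;o.append(cv2.resize(c["pixels"][y0:y1,x0:x1,::-1],(390,390),interpolation=2))
cv2.imwrite("pics/back.png",np.hstack(o))
E
```

```text
t 6.95 tcp rel red [163.5 -41.4] z 230.8 ori [ 3.141e+00 -2.000e-03 -2.986e+00] F [-1.1 -0.5 -0.3]
tool units needed [-0.029 -0.012  1.455]
```

View pics/back.png

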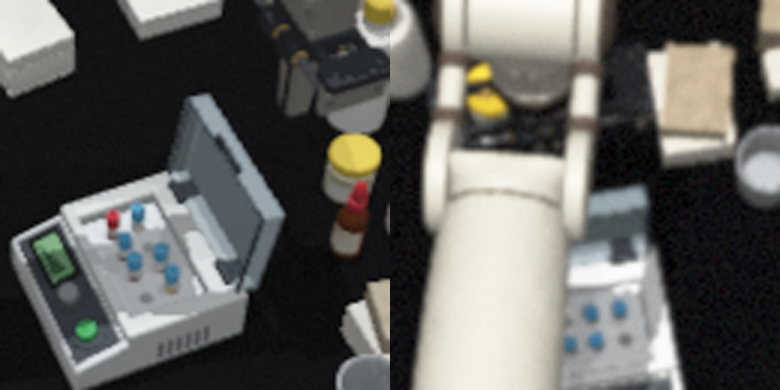

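The fingers hang behind the open lid (side crop 293,85), and the lid is still open. Now down, then push forward along the lid's arc.

```bash
python3 -m pendant '[[[-1,0,0,0.45,0,0,0],[-1,0,0,0.45,0,0,0],[-1,0,0,0.44,0,0,0],[-1,0,0,0,0,0,0],[-1,0.25,0,0,0,0,0],[-1,0.25,0,0,0,0,0],[-1,0.25,0,0,0,0,0],[-1,0.23,0,0,0,0,0]]]'; python3 go.py 114.5 -42 164; python3 -m pendant '[[[-1,0.18,0,-0.02,0,0,0],[-1,0.18,0,-0.02,0,0,0],[-1,0.17,0,-0.02,0,0,0],[-1,0.17,0,-0.02,0,0,0],[-1,0.17,0,0.03,0,0,0],[-1,0.17,0,0.05,0,0,0],[-1,0.17,0,0.05,0,0,0],[-1,0,0,0,0,0,0]]]';python3 go.py 54 -42 161.5
```

```text
time: 7.85
tcp_pos: [669.3, 45.1, 167.4]
orientation: [-3.141, 0.005, -2.986]
wrist_force: [1.2, 0.2, 2.0]
grip_width: 0.5
grasp_force: 1.1
t 7.85 tcp rel red [116.5 -42. ] z 167.4 ori [-3.141  0.005 -2.986] F [1.2 0.2 2. ]
tool units needed [ 0.04  -0.     0.069]
time: 8.65
tcp_pos: [606.7, 35.8, 160.9]
orientation: [3.141, -0.003, -2.987]
wrist_force: [0.8, -0.2, -0.3]
grip_width: 0.5
grasp_force: 0.0
t 8.65 tcp rel red [ 53.2 -41.5] z 160.9 ori [ 3.141e+00 -3.000e-03 -2.987e+00] F [ 0.8 -0.2 -0.3]
tool units needed [-0.016 -0.009 -0.011]
```

```bash
python3 -m pendant '[[[-1,0.22,0,0.13,0,0,0],[-1,0.22,0,0.14,0,0,0],[-1,0.18,0,0.2,0,0,0],[-1,0.17,0,0.2,0,0,0],[-1,0,0,0,0,0,0]]]'; python3 go.py 14 -42 128
python3 - <<'E'
from h import *
from station import bot
o=[]
for n,b in(("side",(262,110,392,240)),("top",(205,130,315,240))):
    c=bot.capture(n);x0,y0,x1,y1=b;o.append(cv2.resize(c["pixels"][y0:y1,x0:x1,::-1],(390,390),interpolation=2))
cv2.imwrite("pics/lid.png",np.hstack(o))
E
```

```text
time: 9.15
tcp_pos: [567.2, 30.0, 126.5]
orientation: [3.14, -0.005, -2.987]
wrist_force: [0.1, -0.2, -0.2]
grip_width: 0.2
grasp_force: 0.0
t 9.15 tcp rel red [ 13.3 -41.2] z 126.5 ori [ 3.14  -0.005 -2.987] F [ 0.1 -0.2 -0.2]
tool units needed [-0.014 -0.016 -0.031]
```

View pics/lid.png

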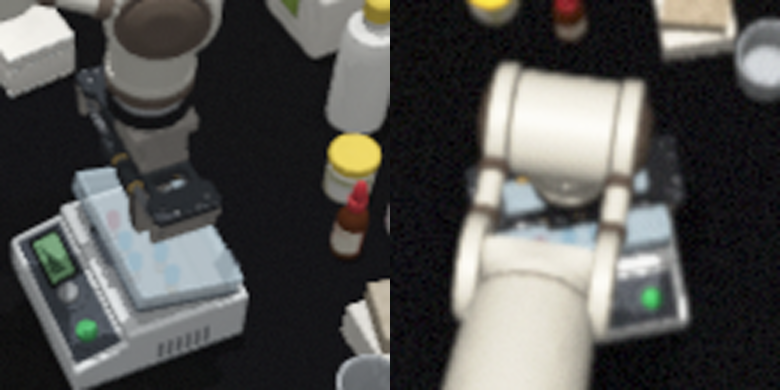

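The lid has come down to about 0.3 rad in front of the tool (side crop 170,240), and the tubes show through it. Now I press it shut in small steps.

```bash
python3 -m pendant '[[[-1,0.08,0,0.16,0,0,0],[-1,0.08,0,0.16,0,0,0],[-1,0.06,0,0.12,0,0,0],[-1,0,0,0.04,0,0,0],[-1,0,0,0,0,0,0]]]'; python3 -m pendant '[[[-1,0,0,0.03,0,0,0],[-1,0,0,0,0,0,0]]]'; python3 -m pendant '[[[-1,0,0,0.04,0,0,0],[-1,0,0,0,0,0,0]]]'; python3 go.py 3 -42 102
```

```text
time: 9.75
tcp_pos: [557.9, 28.0, 104.9]
orientation: [3.141, -0.002, -2.986]
wrist_force: [-4.5, 0.1, 6.2]
grip_width: 0.3
grasp_force: 3.0
time: 9.95
tcp_pos: [557.9, 28.0, 104.7]
orientation: [3.141, -0.002, -2.986]
wrist_force: [-8.7, 0.5, 15.3]
grip_width: 0.6
grasp_force: 7.4
time: 10.15
tcp_pos: [558.0, 28.0, 104.6]
orientation: [3.142, -0.002, -2.986]
wrist_force: [-14.1, 0.6, 26.5]
grip_width: 0.6
grasp_force: 13.1
t 10.15 tcp rel red [  3.9 -41.7] z 104.6 ori [ 3.142e+00 -2.000e-03 -2.986e+00] F [-14.1   0.6  26.5]
tool units needed [ 0.018 -0.005  0.053]
```

Closed and solid at z ≈ 104.6 against 26 N. Lift off and move over the green key.

```bash
python3 -m pendant '[[[-1,0,0,-0.3,0,0,0],[-1,0,0,-0.6,0,0,0],[-1,0,0,-0.3,0,0,0],[-1,0.3,-0.236,0,0,0,0],[-1,0.3,-0.236,0,0,0,0],[-1,0.3,-0.236,0,0,0,0],[-1,0.3,-0.236,0,0,0,0],[-1,0.3,-0.236,0,0,0,0]]]'; python3 -m pendant '[[[-1,0,0,0,0,0,0],[-1,0,0,0,0,0,0]]]' >/dev/null; python3 go.py -72 -100.6 85
python3 - <<'E'
from h import *
from fit import R,p
from station import bot
o=[]
for n,b in(("side",(252,130,372,250)),("top",(205,130,315,240))):
    c=bot.capture(n);x0,y0,x1,y1=b;o.append(cv2.resize(c["pixels"][y0:y1,x0:x1,::-1],(390,390),interpolation=2))
    print(n,[(a,ce,(R.T@(onz(c,*ce,70)[:2]-p[:2])).round(1)) for a,ce in blobs(c,(50,90,60),(85,255,255),(262,140,360,242) if n=="side" else (222,145,296,235))])
cv2.imwrite("pics/key.png",np.hstack(o))
E
```

```text
time: 10.95
tcp_pos: [493.0, -42.3, 160.8]
orientation: [3.141, -0.0, -2.986]
wrist_force: [-0.3, 0.1, 0.1]
grip_width: 0.6
grasp_force: 0.0
t 11.15 tcp rel red [ -70.2 -100.8] z 161.0 ori [ 3.141  0.    -2.987] F [-0.5  0.1  0.1]
tool units needed [0.036 0.005 1.521]
side [(np.int32(47), array([290.4, 219.8]), array([ -70.1, -102.8]))]
top [(np.int32(12), array([279.1, 215.1]), array([-74. , -99.8]))]
```

View pics/key.png

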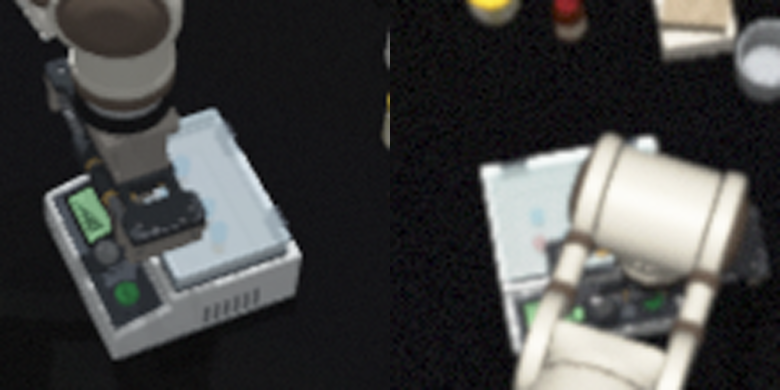

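The lid lies flat on the housing and the green key (side crop 127,293) is just under the tool. Down now, softly at the end.

```bash
python3 -m pendant '[[[-1,0.036,0,0.4,0,0,0],[-1,0,0,0.4,0,0,0],[-1,0,0,0.4,0,0,0],[-1,0,0,0.36,0,0,0],[-1,0,0,0,0,0,0],[-1,0,0,0,0,0,0]]]'; for i in 1; do python3 -m pendant '[[[-1,0,0,0.1,0,0,0],[-1,0,0,0.1,0,0,0],[-1,0,0,0,0,0,0]]]'; done;  python3 -m pendant '[[[-1,0,0,0.06,0,0,0],[-1,0,0,0,0,0,0]]]';python3 go.py -72 -100.6 68
```

```text
time: 11.85
tcp_pos: [492.2, -41.8, 83.3]
orientation: [3.141, -0.0, -2.986]
wrist_force: [0.3, 0.3, -0.1]
grip_width: 0.5
grasp_force: 0.0
time: 12.15
tcp_pos: [491.7, -42.1, 72.8]
orientation: [3.141, -0.0, -2.986]
wrist_force: [-0.7, 0.7, 0.2]
grip_width: 0.1
grasp_force: 0.0
time: 12.35
tcp_pos: [492.4, -42.3, 70.4]
orientation: [-3.141, 0.001, -2.987]
wrist_force: [-0.3, -0.3, 2.1]
grip_width: 0.6
grasp_force: 1.0
t 12.35 tcp rel red [ -71.8 -101.1] z 70.4 ori [-3.141e+00  1.000e-03 -2.987e+00] F [-0.3 -0.3  2.1]
tool units needed [0.005 0.01  0.048]
```

Contact at z ≈ 71 to 72 with 2 N. Continue in small steps.

```bash
for i in 1; do python3 -m pendant '[[[-1,0,0,0.03,0,0,0],[-1,0,0,0,0,0,0]]]'|grep -E "tcp_pos|wrist"; python3 -m pendant '[[[-1,0,0,0.03,0,0,0],[-1,0,0,0,0,0,0]]]'|grep -E "tcp_pos|wrist"; python3 -m pendant '[[[-1,0,0,0.03,0,0,0],[-1,0,0,0,0,0,0]]]'|grep -E "tcp_pos|wrist";  done
```

```text
tcp_pos: [492.5, -42.3, 69.0]
wrist_force: [1.4, 2.1, 3.0]
tcp_pos: [492.5, -42.3, 67.5]
wrist_force: [1.3, 0.5, 4.7]
tcp_pos: [492.8, -42.4, 66.8]
wrist_force: [-0.8, 2.2, 10.2]
```

The force passes 4 N and the motion stops at about 5 mm of travel, so the key is fully pressed. Hold briefly, release and clear away upward, back towards the robot's side.

```bash
python3 -m pendant '[[[-1,0,0,0.02,0,0,0],[-1,0,0,0,0,0,0],[-1,0,0,-0.3,0,0,0],[-1,0,0,-0.6,0,0,0],[-1,0,0,-0.6,0,0,0],[-1,0,0,-0.6,0,0,0],[-1,0,0,-0.6,0,0,0],[-1,0,0,-0.6,0,0,0]]]'; python3 -m pendant '[[[-1,0.4,0,-0.3,0,0,0],[-1,0.4,0.3,-0.3,0,0,0],[-1,0.4,0.5,0,0,0,0],[-1,0,0.7,0,0,0,0],[-1,0,0.7,0,0,0,0],[-1,0,0.7,0,0,0,0],[-1,0,0.7,0,0,0,0],[-1,0,0,0,0,0,0]]]'
python3 - <<'E'
from h import *
from fit import R,p
from station import bot
o=[]
for n,b in(("side",(252,130,372,250)),("top",(205,130,315,240))):
    c=bot.capture(n);x0,y0,x1,y1=b;o.append(cv2.resize(c["pixels"][y0:y1,x0:x1,::-1],(390,390),interpolation=2))
cv2.imwrite("pics/end.png",np.hstack(o))
E
```

```text
time: 13.75
tcp_pos: [490.8, -42.1, 229.7]
orientation: [3.141, -0.003, -2.986]
wrist_force: [-0.5, -0.5, -0.1]
grip_width: 0.6
grasp_force: 0.0
time: 14.55
tcp_pos: [403.1, 129.1, 258.6]
orientation: [3.141, -0.003, -2.982]
wrist_force: [-0.0, -0.7, -0.0]
grip_width: 0.3
grasp_force: 0.0
```

View pics/end.png

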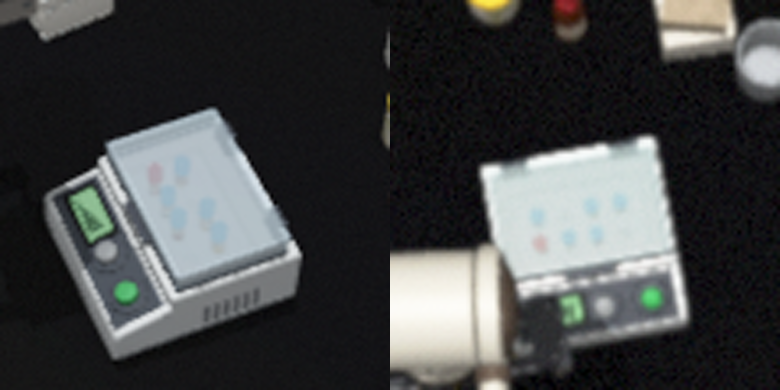

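The lid is flat shut, both keys are up (side crop 127,292 and 106,250), all six tubes stand under it, and the arm is clear.

```bash
python3 -m pendant '[[[-1,0,0,0,0,0,0],[-1,0,0,0,0,0,0],[-1,0,0,0,0,0,0]]]'|head -2; python3 -c "
from station import bot
print(bot.finish_job())"
```

```text
time: 14.95
tcp_pos: [405.0, 125.5, 259.5]
the job is handed in; nothing more can be done
None
```

The job is handed in, with no verdict shown: I pointed at the red cap from about 35 mm above for over 2 s, shut the lid fully, pressed the green start key fully and let it go, and left the arm clear after about 15 s.

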